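# Seat a grating insert against the grater's sprung ejector and hold it

## Robot

A 7-joint arm with a two-finger parallel gripper is mounted at the origin on the work surface. World frame = base frame: x ahead of the robot, y to its left, z up, the work surface at z = 0. Lengths are in m, angles in rad, forces in N, time in s.
With the tool pointing down it reaches from about 0.425 to 0.825 m from the base axis. Payload 3.6 kg.
Tool frame: the origin (TCP) lies at the very end of the fingers, on their centre line; the grasp point (between the pads) lies manip.tcp_to_grasp behind it (manip.tcp_to_grasp is the distance from the TCP to the grasp point, in m); y points along the fingers, x is the direction in which the jaws open and shut, and the axes are right-handed (so a half turn about y gives the same grasp; the last joint's range is limited). The gripper opens to 85 mm and grips with 20 to 120 N. Pads are 22 mm wide; open, the fingers measure 114 mm over their backs; the gripper's body (76 mm by 85 mm) begins 54 mm behind the grasp point. The pads swing forward as they close: fully open they stand 13 mm farther back than shut.
Start: joints at [-1.268, 0.615, -0.013, 1.423, 0.008, 1.103, -0.04], TCP at [0.21, 0.615, 0.231] pointing down, gripper open.
Joint ranges: [-3.12, 3.12], [-0.3, 2.06], [-1.34, 1.32], [0.26, 2.42], [-1.36, 4.5], [0.01, 1.98], [-2.84, 2.84]. Speed limits (rad/s): [2.79, 2.79, 3.14, 3.14, 3.14, 3.14, 3.14].

## Interface

Orientations are given as a rotation vector (axis times angle).
In Python, from plant import manip, eyes, close_job gives the robot as it stands.
- The arm moves only by the shell command python3 -m creep 'ROWS' [FORCE]. ROWS is JSON, a list of rows, each a list of 5 numbers: the opening, from 0 (shut) to 1 (fully open), then the shift along the tool's x, y, z in m, then the turn about the tool's y in rad. A call has 1 to 10 rows; each row is the pose to reach, as a shift and turn from the pose commanded when the call began, along the tool's axes at that moment; what a row does not reach only later rows make up. A row lasts 1/10 s, in which the tool goes at most 50 mm and 8.59 degrees, less where a joint would pass 70% of its speed; a pose out of reach is approached as far as the arm can. A call with a gripper value outside its range is refused whole. The fingers move at their own pace and stop on an object; FORCE is the grip in N (left out, the last holds). Time passes only in rows, so rows that repeat a pose let the fingers close. It gives the time, the measured TCP pose, the force and the opening at its end, in the units of the state.
- manip.get_state(): the state, without advancing time (a new reading comes with each control period).
- eyes.camera(name): name is "scene" or "side" or "wrist"; returns a dict with "image" (480x640x3 uint8, blue, green, red), "z_map" (480x640 float32, m along the optical axis (not along the pixel's ray), 0 where there is no reading), "fov_y" (degrees; the focal length in pixels is half the picture's height over the tangent of half this angle, whatever the lens; pixels are square), "cx", "cy" (the principal point, pixels), "rvec" (rotation vector, rad) and "tvec" (3), from world to camera coordinates, as OpenCV has them. Camera axes: x right, y down, z forward; pixel columns grow to the right and rows downward; lengths in m; the calibration is good to about 2 mm. The wrist camera is an equidistant fisheye: a pixel r from the principal point sees the ray r / f radians off the axis. A picture is of the moment at which its call begins.
- close_job(): hands the job in, once; it reports no verdict.
Trained networks look in the newest picture that a camera, given by its name, has taken for a name from the list of things; names that differ only in an ending like _2 or _b are one class to them, and where a whole thing is asked for, a point or a joint stands for the part that bears it (a point fixed in the world has none). Each returns a list of dicts, best first, with "score" (0 to 1); they miss things now and then, are a little off and sometimes report something else, mostly with a low value. They report only what shows in the picture. A call takes as long as a camera call. They do not tell look-alikes from the thing itself.
- eyes.masks_of(name, camera): "region" (480x640 bool, what is visible of it) and "at" ([column, row] in pixels, amid what is visible of it).
The state is a dict: "t": time; "qpos": joint angles; "qvel": joint speeds; "joint_efforts": joint torques, N m; "eef_pos": TCP position; "ee_rot": TCP orientation; "force": force on the tool from outside, world axes, zero at the start; "moment": the same for the moment, N m; "finger_gap": opening from 0.0 (shut) to 1.0 (fully open).
Only numpy, scipy, OpenCV 4.12 (cv2) and the standard library are available. Lean on these libraries where they do the work, as an engineer would, in place of code of your own. Each camera call takes 0.05 s, during which the arm holds its last target.

## Task

Slide the orange-rimmed grating insert up out of the wooden rack, lower it plate-first into the guide grooves of the white grater and press it down against the red sprung ejector until the ejector is fully down on its hard stop, firmly but without forcing it. Finish while still holding the insert pressed down on the stop: do not let go, the spring would push it back up. Leave the blue-rimmed insert in its slot and the other things on the table where they stand.

Things in the scene. Friction and masses are not known exactly. Their poses are not given: they have to be found in the camera images.
- insert: Grating insert with the orange rim, loose, 0.11 to 0.22 kg: upright flat metal plate 80 mm wide (its x), 4 mm thick (its y), topped by an orange plastic rim 80 x 12 x 24 mm (x, y, z) to grip it by; 130 mm tall in all. Origin at the centre of its lower edge, z up to the rim. Starts in one of the two outer rack slots; either face may look either way in the grater.
- spare: The other insert, same size and form, with a blue rim and finer dots, in the other outer rack slot 90 mm away; stays there.
- rack: Fixed wooden rack, base 110 x 150 x 10 mm (x, y, z), origin at the centre of its underside. Three slots 6 mm wide run along its x at y = -45, 0 and 45 mm (the middle one empty); slot floors are 10 mm and the tops of the slot walls 55 mm above the table.
- grater: Fixed white table-top grater, origin on the table right below the middle of the insert's place between two grey guide posts. Base 120 mm wide (y), from x = -70 to 190 mm, 35 mm tall; motor housing 125 mm tall from x = 62 to 188 mm, its knob up to 142 mm.
- ejector_top (a point): Centre of the top of the red ejector, a 20 mm round sprung button midway between the guide posts; 75 mm above the table at rest, 60 mm when on its hard stop.
- ejector (a joint): How far the ejector is pressed down, in m: 0 at rest, 0.015 on its hard stop. The spring pushes back with 4 N at the start of the travel and 10 N at the stop; pressing on beyond that only loads the stop.
- colander: Pink plastic colander, 190 mm across (two small rim handles more), 90 mm tall; bystander.
- jar: Closed glass jar with clamp lid, 92 mm across, 127 mm tall; bystander.
- rolling_pin: Wooden rolling pin lying down, 420 mm long along its x, 48 mm thick; bystander.
- ramekin: White ceramic ramekin, 90 mm across, 48 mm tall; bystander.
- trivet: Black silicone trivet, 170 x 170 x 9 mm, flat on the table; bystander.
- seat (a point): Where the centre of the insert's lower edge rests when fully home, 60 mm above the table, axes as the grater's. The guide posts stand at x = +-48 mm, tops 124 mm above the table; their facing upright grooves are 7 mm wide (y), flared to 24 mm at the top, and 83 mm apart floor to floor (x): the insert goes in with its x along this x, either way round. Its rim stays above the posts.
Things that resemble listed ones, but are neither listed nor needed, are in the scene too. Of the things that look like the rack, take the one that is farthest from the robot's base at the start.

How it is judged:
On the way, in this order (a step that is already met when the one before it is completed fails the run):
1. the orange-rimmed insert is held clear above the rack's slot walls (height (world z) of insert above 0.065 m and contact force between the fingers and insert above 2 N), for 0.2 s.
2. the insert stands in the guide grooves on the ejector (horizontal distance between insert and grater below 0.005 m and height (world z) of insert below 0.08 m and angle between the x axis of insert and the x axis of grater, either way round below 0.1 rad), for 0.1 s.
At the end, for the whole second after the job is handed in: Orange-rimmed insert upright in the grooves (within 5 mm, 0.1 rad), held down at rest with 8 to 45 N by the robot, ejector at least 13.7 of 15 mm down; blue-rimmed insert still in its slot, no bystander moved 40 mm (value of joint ejector above 0.0137 m and horizontal distance between insert and grater below 0.005 m and distance between insert and ejector_top below 0.006 m and angle between the x axis of insert and the x axis of grater, either way round below 0.1 rad and angle between insert's own z axis and vertical below 0.1 rad and contact force between the fingers and insert above 4 N and contact force between insert and grater between 8 and 45 N and linear speed of insert below 0.02 m/s and horizontal distance between spare and rack below 0.055 m and height (world z) of spare below 0.02 m and angle between spare's own z axis and vertical below 0.15 rad and distance of each of colander, jar, rolling_pin, ramekin, trivet from where it was at the start of the episode below 0.04 m); the arm keeps its last pose, push and grip.
It fails at once if the insert is forced into the grater with more than 70 N (contact force between insert and grater above 70 N).
It fails at once if the blue-rimmed insert is pulled out of its slot (height (world z) of spare above 0.04 m).
It fails at once if a bystander is pushed more than 40 mm (distance of any of colander, jar, rolling_pin, ramekin, trivet from where it was at the start of the episode above 0.04 m).
It also fails if it takes over 40 s, if anything falls off the work surface, if the arm or the gripper's body presses on something with over 40 N, if the wrist force passes 120 N, or if a joint passes its speed limit or range.

## Working session

There is one attempt and no reset: what is moved stays moved. The work goes in short steps, Python scripts to look and compute and a shell command to move; the robot and the scene stay as the last step left them, time stands still between calls to the robot, and variables do not carry over. Pictures are saved under pics/ and viewed, and the job is handed in when it is done.

```bash
ls; mkdir -p pics; python3 - <<'E'
from plant import manip, eyes
import cv2,numpy as np
s=manip.get_state();print({k:np.round(v,3).tolist() for k,v in s.items()},manip.tcp_to_grasp)
for n in("scene","side"):
    c=eyes.camera(n);cv2.imwrite(f"pics/{n}0.png",c["image"]);print(n,c["fov_y"],c["cx"],c["cy"],c["rvec"],c["tvec"])
    np.savez(f"{n}0.npz",**c)
    for o in("insert","rack","grater","ejector_top"):
        r=eyes.masks_of(o,n)
        print(o,[(round(d["score"],2),np.round(d["at"]).tolist(),int(d["region"].sum())) for d in r])
E
```

```text
pics
{'t': 0.0, 'qpos': [-1.269, 0.616, -0.013, 1.425, 0.008, 1.103, -0.04], 'qvel': [-0.001, -0.002, 0.001, 0.001, -0.001, 0.003, -0.001], 'joint_efforts': [-0.0, -46.921, 0.259, -17.103, 0.01, 0.01, -0.0], 'eef_pos': [0.21, 0.614, 0.23], 'ee_rot': [-1.349, -0.962, 0.966], 'force': [-0.531, 0.159, 0.116], 'moment': [-0.043, 0.024, 0.075], 'finger_gap': 1.004} 0.0187
scene 45.758880548574346 324.52463682567213 235.373455467331 [ 1.46295849  2.34186545 -0.66059131] [ 0.20717575 -0.32690508  1.79877729]
insert [(0.6, [385.0, 257.0], 344)]
rack [(0.96, [408.0, 222.0], 2092), (0.82, [398.0, 287.0], 2167)]
grater [(0.76, [236.0, 242.0], 4864)]
ejector_top []
side 50.87613755656926 323.9630526227998 230.1050691963373 [ 2.23692511 -0.15928068  0.10379362] [-0.49818378  0.09565743  1.33242383]
insert [(0.86, [310.0, 187.0], 661)]
rack [(0.91, [311.0, 208.0], 880), (0.7, [220.0, 170.0], 1259), (0.58, [242.0, 211.0], 1675)]
grater [(0.58, [373.0, 291.0], 6692)]
ejector_top [(0.58, [342.0, 283.0], 92)]
```

View pics/scene0.png

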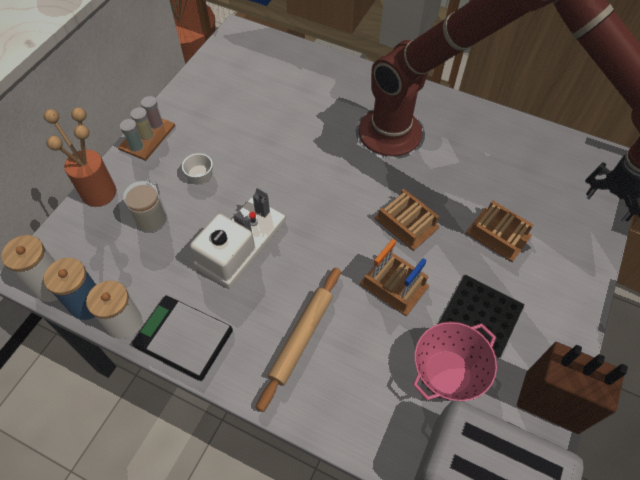

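View pics/side0.png

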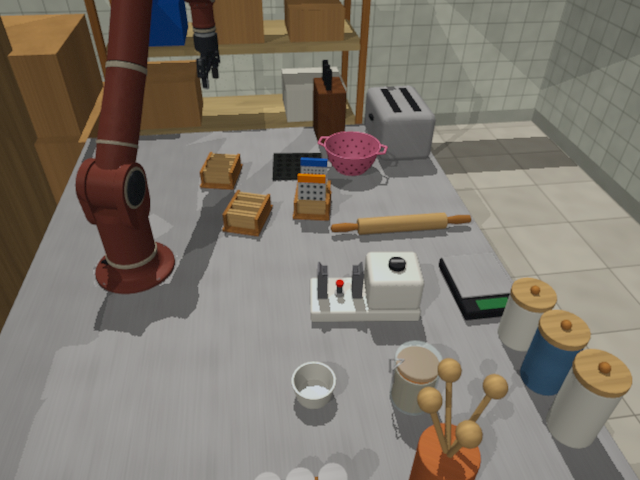

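Rack look-alikes in the scene view: (408,218), (502,230) and (397,282). The last holds both inserts, and I'll check that it is the farthest from the base. The orange rim is at about (385,255) and the blue one at (415,272). The grater is at (236,242), with its red ejector at (253,216).

```bash
cat > h.py <<'E'
import numpy as np,cv2
def world(c):
    f=240/np.tan(np.radians(c["fov_y"])/2); z=c["z_map"].astype(float)
    v,u=np.mgrid[:480,:640]
    P=np.stack([(u-c["cx"])/f*z,(v-c["cy"])/f*z,z],-1)
    R=cv2.Rodrigues(np.array(c["rvec"],float))[0]
    W=(P-np.array(c["tvec"]).ravel())@R
    W[z<=0]=np.nan
    return W
def hsv(c): return cv2.cvtColor(c["image"],cv2.COLOR_BGR2HSV)
def rect(p):
    (x,y),(w,h),a=cv2.minAreaRect(p[:,:2].astype(np.float32)*1000)
    if w<h:w,h,a=h,w,a+90
    return np.round([x,y,w,h,a],1).tolist()
E
python3 - <<'E'
from h import *
for n,boxes in(("scene",dict(o=(360,235,402,285),b=(400,255,432,295),rackA=(362,240,432,312),rackB=(375,188,440,248),rackC=(468,200,535,260),red=(244,205,262,228))),
               ("side",dict(o=(285,165,340,205),b=(290,150,335,180),rackA=(285,165,340,225),red=(330,272,350,300)))):
    c=dict(np.load(n+"0.npz"));W=world(c);H=hsv(c)
    for k,(a,b,d,e) in boxes.items():
        w=W[b:e,a:d].reshape(-1,3);h=H[b:e,a:d].reshape(-1,3)
        if k=="o":m=(h[:,0]<16)&(h[:,1]>190)&(h[:,2]>130)&(w[:,2]>.09)
        elif k=="b":m=(h[:,0]>100)&(h[:,0]<125)&(h[:,1]>150)&(w[:,2]>.08)
        elif k=="red":m=((h[:,0]<8)|(h[:,0]>172))&(h[:,1]>170)
        else:m=(w[:,2]>.035)&(w[:,2]<.06)
        w=w[m&np.isfinite(w[:,2])]
        if len(w)<5:print(n,k,len(w));continue
        print(n,k,len(w),np.round(np.median(w,0),4),"z",np.round(np.percentile(w[:,2],[2,98]),3),rect(w))
    g=(W[...,2]>.11)&(W[...,2]<.13)
    # posts/housing
    bx=(230,185,285,235) if n=="scene" else (310,255,370,305)
    m=np.zeros((480,640),bool);m[bx[1]:bx[3],bx[0]:bx[2]]=1
    m&=(H[...,2]<110)&(W[...,2]>.06)
    nl,lab=cv2.connectedComponents(m.astype(np.uint8))
    for i in range(1,nl):
        p=W[lab==i]
        if len(p)>15:
            t=p[p[:,2]>.115];print(n,"post",len(p),np.round(np.median(p,0),4),np.round(p[:,2].max(),3),len(t),rect(t) if len(t)>4 else "")
    m=(W[...,2]>.028)&(W[...,2]<.04);bx=(185,185,292,290) if n=="scene" else (300,270,430,325)
    q=np.zeros_like(m);q[bx[1]:bx[3],bx[0]:bx[2]]=1;print(n,"base",rect(W[m&q]))
    im=c["image"];bb=(180,170,440,320) if n=="scene" else (280,140,440,330)
    cv2.imwrite(f"pics/{n}crop.png",cv2.resize(im[bb[1]:bb[3],bb[0]:bb[2]],None,fx=3,fy=3,interpolation=2))
E
```

```text
scene o 84 [0.4904 0.1745 0.1399] z [0.132 0.145] [492.4, 173.6, 76.8, 10.8, 168.6]
scene b 149 [0.5136 0.2598 0.139 ] z [0.127 0.145] [509.7, 260.2, 78.1, 11.5, 167.4]
scene rackA 1088 [0.5143 0.2159 0.0534] z [0.036 0.059] [462.2, 223.0, 184.3, 130.6, 168.0]
scene rackB 1248 [0.3049 0.1733 0.0527] z [0.036 0.059] [299.5, 172.4, 132.3, 113.0, 70.0]
scene rackC 1139 [0.2289 0.4169 0.0533] z [0.036 0.059] [219.9, 417.8, 129.8, 115.8, 76.9]
scene red 29 [ 0.5097 -0.2019  0.076 ] z [0.07 0.08] [507.8, -202.8, 19.9, 11.2, 31.7]
scene post 282 [ 0.4712 -0.1939  0.1025] 0.133 74 [465.8, -199.7, 39.2, 23.8, 80.5]
scene post 180 [ 0.5528 -0.2013  0.1087] 0.132 48 [552.1, -206.9, 35.1, 23.0, 73.9]
scene base [567.5, -210.0, 261.9, 120.7, 173.0]
side o 146 [0.4896 0.165  0.1293] z [0.119 0.139] [494.9, 206.7, 96.0, 74.5, 82.1]
side b 199 [0.5068 0.2546 0.1333] z [0.119 0.142] [507.5, 256.1, 78.6, 19.8, 165.3]
side rackA 465 [0.5003 0.1662 0.0521] z [0.036 0.059] [517.5, 236.3, 323.6, 136.3, 80.0]
side red 41 [ 0.5082 -0.2075  0.074 ] z [0.07  0.078] [507.3, -204.7, 20.7, 14.2, 81.0]
side post 239 [ 0.4653 -0.2144  0.1018] 0.126 41 [467.2, -202.2, 33.9, 18.1, 76.8]
side post 342 [ 0.5493 -0.2236  0.0981] 0.128 64 [549.2, -211.6, 33.5, 23.0, 78.9]
side base [567.3, -214.0, 258.3, 124.6, 172.6]
```

View pics/scenecrop.png

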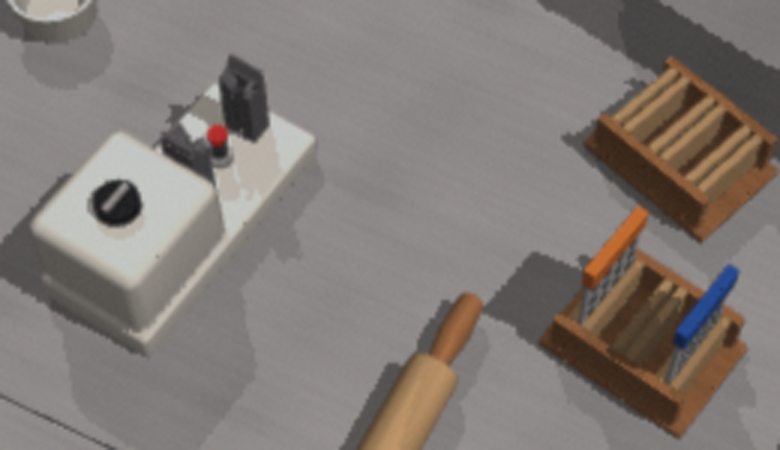

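Rack A at (397,282) is the one meant. It is about 0.55 m from the base, against 0.35 and 0.47 m for the other two, and it holds the orange and blue inserts. The crop confirms that both other racks are empty. Next I work out the move.

```bash
cat >> h.py <<'E'
def plan(s,target,xdir_deg):
    R=cv2.Rodrigues(np.array(s["ee_rot"],float))[0];p=np.array(s["eef_pos"])
    d=R.T@(np.array(target)-p)
    a=np.arctan2(R[1,0],R[0,0])  # yaw of tool x
    t=np.radians(xdir_deg)-a; t=(t+np.pi/2)%np.pi-np.pi/2
    # turn about tool y (pointing down): positive turn = negative yaw if y=-z
    sg=np.sign(R[2,1])
    print("R",np.round(R,3).tolist(),"p",np.round(p,4),"shift xyz(tool)",np.round(d,4),"turn about y",round(sg*t,4),"yaw x",round(np.degrees(a),2),"q7",round(s["qpos"][6],3))
E
python3 - <<'E'
from h import *
from plant import manip
plan(manip.get_state(),[.4915,.1735,.21],78.5)
E
```

```text
R [[0.323, -0.0, -0.946], [0.946, -0.0, 0.323], [-0.0, -1.0, 0.0]] p [0.2098 0.6151 0.2313] shift xyz(tool) [-0.327   0.0213 -0.4092] turn about y -0.128 yaw x 71.16 q7 -0.04
```

```bash
python3 -m creep '[[1,-0.03,0,-0.037,0],[1,-0.06,0,-0.074,0],[1,-0.09,0,-0.111,-0.03],[1,-0.12,0,-0.148,-0.06],[1,-0.15,0,-0.187,-0.09],[1,-0.18,0,-0.225,-0.128],[1,-0.21,0,-0.263,-0.128],[1,-0.24,0,-0.3,-0.128],[1,-0.27,0,-0.338,-0.128],[1,-0.3,0,-0.374,-0.128]]' 40
python3 -m creep '[[1,-0.025,0.02,-0.036,0],[1,-0.025,0.02,-0.036,0],[1,-0.025,0.02,-0.036,0]]'
python3 - <<'E'
from h import *
from plant import manip,eyes
plan(manip.get_state(),[.4915,.1735,.109],78.5)
c=eyes.camera("wrist");cv2.imwrite("pics/w1.png",c["image"]);np.savez("w1.npz",**c)
c=eyes.camera("scene");cv2.imwrite("pics/s1.png",c["image"]);np.savez("s1.npz",**c)
E
```

```text
t: 1.5
eef_pos: [0.4681, 0.2087, 0.2317]
ee_rot: [-1.298, -1.061, 1.059]
force: [1.3, -0.3, -0.5]
finger_gap: 1.003
t: 1.8
eef_pos: [0.4976, 0.1776, 0.2108]
ee_rot: [-1.298, -1.057, 1.059]
force: [-0.1, 0.5, 0.2]
finger_gap: 1.001
R [[0.203, -0.001, -0.979], [0.979, -0.0, 0.203], [-0.001, -1.0, 0.001]] p [0.4976 0.1776 0.2108] shift xyz(tool) [-0.0052  0.1018  0.005 ] turn about y -0.0033 yaw x 78.31 q7 0.99
```

View pics/w1.png

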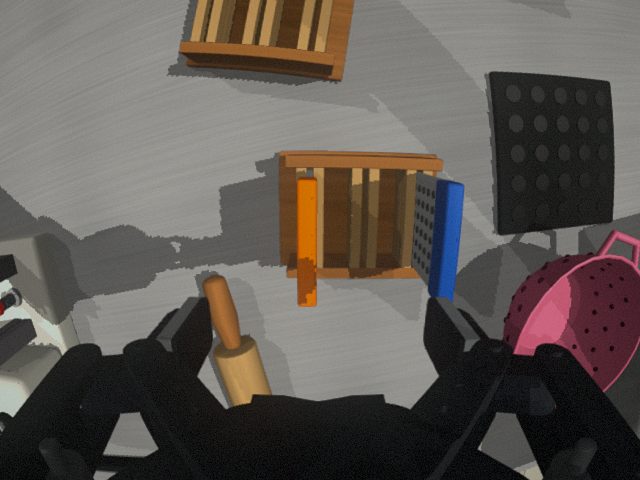

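```bash
cat >> h.py <<'E'
def wworld(c):
    f=240/np.tan(np.radians(c["fov_y"])/2); z=c["z_map"].astype(float)
    v,u=np.mgrid[:480,:640]
    dx=u-c["cx"];dy=v-c["cy"];r=np.hypot(dx,dy)+1e-9;th=r/f
    z=np.where(th<1.4,z,0)
    P=np.stack([np.tan(th)*dx/r*z,np.tan(th)*dy/r*z,z],-1)
    R=cv2.Rodrigues(np.array(c["rvec"],float))[0]
    W=(P-np.array(c["tvec"]).ravel())@R
    W[z<=0]=np.nan
    return W
E
python3 - <<'E'
from h import *
c=dict(np.load("w1.npz"));print(c["fov_y"],c["cx"],c["cy"],c["tvec"])
W=wworld(c);H=hsv(c)
for k,m in(("o",(H[...,0]<16)&(H[...,1]>190)&(H[...,2]>110)),("b",(H[...,0]>100)&(H[...,0]<125)&(H[...,1]>150))):
    for lo in(.095,.135):
        p=W[m&(W[...,2]>lo)&(W[...,2]<.16)]
        print(k,len(p),np.round(np.median(p,0),4) if len(p) else 0,np.round(np.percentile(p[:,2],[2,98]),4),rect(p))
E
```

```text
65.70646984690485 317.6007091739322 243.39280342204347 [-0.27562822 -0.46396818  0.24096988]
o 1388 [0.5009 0.1707 0.1393] [0.1362 0.1408] [489.4, 173.0, 78.7, 11.7, 168.2]
o 1362 [0.5012 0.1706 0.1393] [0.1375 0.1408] [489.4, 173.0, 78.7, 11.7, 168.2]
b 2718 [0.5055 0.2592 0.1391] [0.1215 0.1408] [507.4, 260.6, 77.9, 12.9, 167.9]
b 2072 [0.5044 0.2606 0.1394] [0.1359 0.1409] [507.2, 260.8, 76.7, 12.4, 167.9]
```

The wrist view shows the orange rim at (307,240), between the fingers, and the blue rim at (447,240). The orange centre measures (0.4895, 0.173) at about -11.8°, with its top at 0.140 m as expected. I descend and grasp.

```bash
python3 -m creep '[[0.7,-0.006,0.0,0.0065,0],[0.7,-0.006,0.03,0.0065,0],[0.7,-0.006,0.06,0.0065,0],[0.7,-0.006,0.085,0.0065,0],[0.7,-0.006,0.1,0.0065,0],[0.7,-0.006,0.1,0.0065,0],[0.3,-0.006,0.1,0.0065,0],[0,-0.006,0.1,0.0065,0],[0,-0.006,0.1,0.0065,0],[0,-0.006,0.1,0.0065,0]]' 60
python3 -m creep '[[0,0,0,0,0],[0,0,0,0,0],[0,0,0,0,0]]'
python3 - <<'E'
from h import *
from plant import manip,eyes
plan(manip.get_state(),[.49,.1732,.2],78.3)
print(manip.get_state()["moment"])
c=eyes.camera("wrist");cv2.imwrite("pics/w2.png",c["image"])
E
```

```text
t: 2.9
eef_pos: [0.4901, 0.1737, 0.1126]
ee_rot: [-1.299, -1.06, 1.059]
force: [-1.7, -1.2, 5.3]
finger_gap: 0.131
t: 3.2
eef_pos: [0.4901, 0.1737, 0.1125]
ee_rot: [-1.299, -1.06, 1.059]
force: [-1.1, -0.9, 6.5]
finger_gap: 0.126
R [[0.2, 0.001, -0.98], [0.98, -0.0, 0.2], [0.0, -1.0, -0.001]] p [0.4901 0.1737 0.1125] shift xyz(tool) [-0.0005 -0.0875 -0.0001] turn about y 0.0027 yaw x 78.46 q7 0.993
[-0.40887932  0.29250045 -0.070624  ]
```

View pics/w2.png

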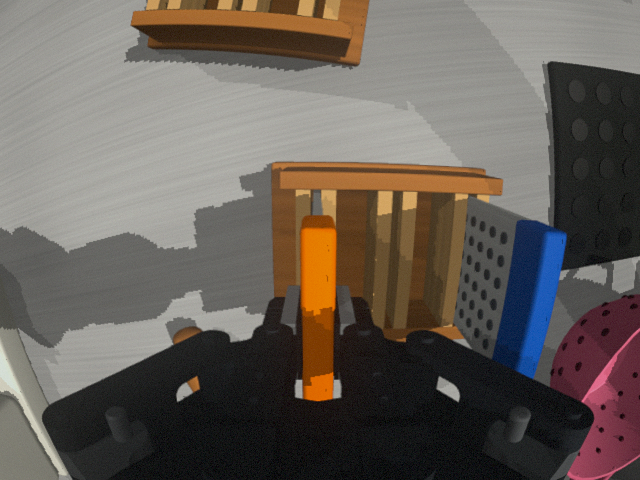

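The grip is on the rim (opening 0.126, about 11 mm). I lift slowly at first.

```bash
python3 -m creep '[[0,0,0,0,0],[0,0,-0.01,0,0],[0,0,-0.02,0,0],[0,0,-0.04,0,0],[0,0,-0.06,0,0],[0,0,-0.08,0,0],[0,0,-0.1,0,0],[0,0,-0.12,0,0],[0,0,-0.13,0,0],[0,0,-0.13,0,0]]' 90
python3 -m creep '[[0,0,0,0,0],[0,0,0,0,0],[0,0,0,0,0]]'
python3 - <<'E'
from h import *
from plant import manip,eyes
s=manip.get_state()
plan(s,[.5083,-.2055,.24],82.8)
print(s["force"],s["moment"])
c=eyes.camera("scene");cv2.imwrite("pics/s3.png",c["image"]);np.savez("s3.npz",**c)
c=eyes.camera("side");cv2.imwrite("pics/d3.png",c["image"]);np.savez("d3.npz",**c)
c=eyes.camera("wrist");cv2.imwrite("pics/w3.png",c["image"]);np.savez("w3.npz",**c)
im=np.hstack([cv2.imread("pics/s3.png")[100:350,250:500],cv2.imread("pics/d3.png")[50:300,200:450],cv2.imread("pics/w3.png")[200:450,200:450]])
cv2.imwrite("pics/m3.png",im)
E
```

```text
t: 4.25
eef_pos: [0.4905, 0.1746, 0.243]
ee_rot: [-1.299, -1.063, 1.057]
force: [-0.1, -0.1, -1.6]
finger_gap: 0.124
t: 4.55
eef_pos: [0.4891, 0.174, 0.2402]
ee_rot: [-1.297, -1.058, 1.062]
force: [-0.3, -0.4, -1.6]
finger_gap: 0.123
R [[0.199, -0.002, -0.98], [0.98, -0.001, 0.199], [-0.001, -1.0, 0.002]] p [0.4891 0.174  0.2402] shift xyz(tool) [-0.3681  0.0005 -0.0945] turn about y -0.0751 yaw x 78.5 q7 0.993
[-0.27775005 -0.36843748 -1.64423997] [-0.04302391  0.01288606 -0.03859189]
```

View pics/m3.png

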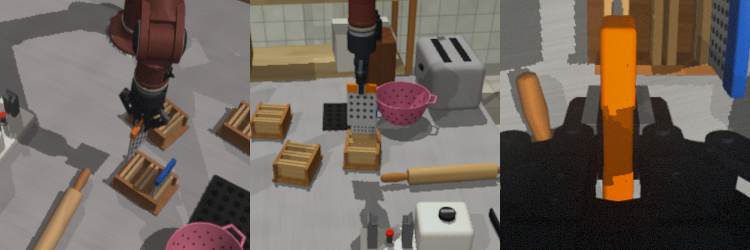

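The insert is out and upright, with the blue one left in its slot. I carry it over the grater.

```bash
python3 -m creep '[[0,-0.02,-0.015,0,0],[0,-0.06,-0.015,-0.01,0],[0,-0.1,-0.015,-0.02,0],[0,-0.14,-0.015,-0.03,-0.02],[0,-0.18,-0.015,-0.04,-0.04],[0,-0.22,-0.015,-0.055,-0.06],[0,-0.26,-0.015,-0.065,-0.075],[0,-0.3,-0.015,-0.075,-0.075],[0,-0.335,-0.015,-0.085,-0.075],[0,-0.36,-0.015,-0.093,-0.075]]'
python3 -m creep '[[0,-0.008,0,-0.0015,0],[0,-0.008,0,-0.0015,0],[0,-0.008,0,-0.0015,0],[0,-0.008,0,-0.0015,0],[0,-0.008,0,-0.0015,0]]'
python3 - <<'E'
from h import *
from plant import manip,eyes
s=manip.get_state()
plan(s,[.5083,-.2055,.24],82.8)
for n in("scene","side","wrist"):
    c=eyes.camera(n);cv2.imwrite(f"pics/{n}4.png",c["image"]);np.savez(f"{n}4.npz",**c)
im=np.hstack([cv2.resize(cv2.imread("pics/scene4.png")[130:270,180:320],(400,400)),cv2.resize(cv2.imread("pics/side4.png")[185:325,270:410],(400,400))])
cv2.imwrite("pics/m4.png",im)
E
```

```text
t: 5.7
eef_pos: [0.5084, -0.2006, 0.2561]
ee_rot: [-1.268, -1.112, 1.115]
force: [0.4, -0.8, -1.6]
finger_gap: 0.126
t: 6.2
eef_pos: [0.5098, -0.2034, 0.2564]
ee_rot: [-1.264, -1.119, 1.118]
force: [0.0, -0.2, -1.9]
finger_gap: 0.126
R [[0.123, 0.0, -0.992], [0.992, 0.001, 0.123], [0.001, -1.0, 0.0]] p [ 0.5098 -0.2034  0.2564] shift xyz(tool) [-0.0023  0.0164  0.0012] turn about y 0.0028 yaw x 82.96 q7 1.834
```

View pics/m4.png

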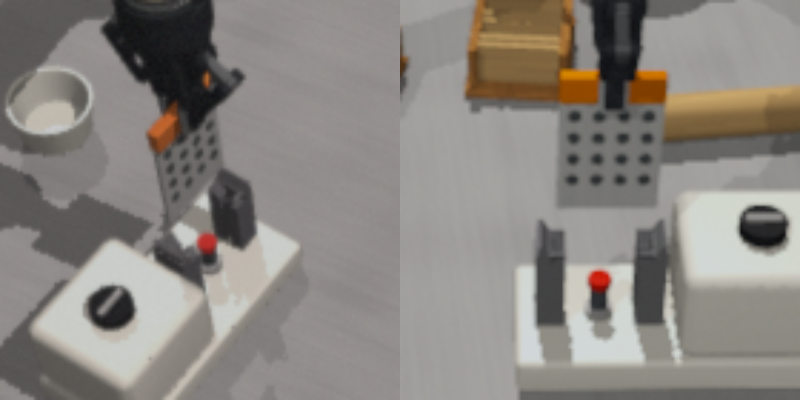

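View pics/wrist4.png

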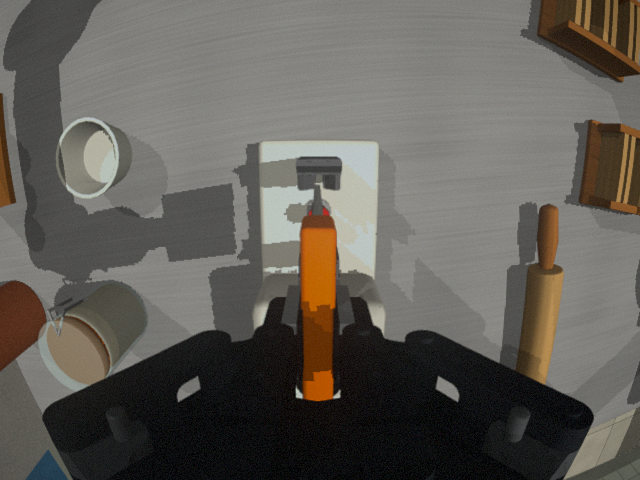

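The side view shows the insert above the two posts, and the wrist view is aligned with the base. The clearance along x is only about ±1.5 mm, so I measure the insert relative to the grater.

```bash
python3 - <<'E'
from h import *
th=np.radians(-7.2);ex=np.array([np.cos(th),np.sin(th)]);ey=np.array([-np.sin(th),np.cos(th)])
O=np.array([.5083,-.2055])
def loc(W): 
    d=W[...,:2]-O; return np.stack([d@ex,d@ey,W[...,2]],-1)
def rg(name,p):
    if len(p)<8: print(name,len(p));return
    print(name,len(p),"med",np.round(np.median(p,0)*1000,1),"x",np.round(np.percentile(p[:,0],[1,99])*1000,1),"y",np.round(np.percentile(p[:,1],[1,99])*1000,1),"z",np.round(np.percentile(p[:,2],[2,98])*1000,1))
for n in("wrist","scene","side"):
    for k in ("4","0"):
        if n=="wrist" and k=="0":continue
        c=dict(np.load(n+k+".npz"));W=wworld(c) if n=="wrist" else world(c);L=loc(W);H=hsv(c)
        near=(abs(L[...,0])<.25)&(abs(L[...,1])<.12)
        print("==",n,k)
        if k=="4":
            m=near&(H[...,0]<16)&(H[...,1]>180)&(L[...,2]>.235)&(L[...,2]<.3)
            rg("rim",L[m]);p=L[m];print(rect(p))
            m=near&(abs(L[...,0])<.05)&(L[...,2]>.155)&(L[...,2]<.235)&(abs(L[...,1])<.012)&(H[...,1]<80)
            rg("plate",L[m])
            if m.sum()>50:
                p=L[m];print(" plate slope y/x",np.polyfit(p[:,0],p[:,1],1)," y/z",np.polyfit(p[:,2],p[:,1],1))
                # side edges by row
                vs,us=np.where(m);xs=[(L[v][m[v]][:,0].min(),L[v][m[v]][:,0].max()) for v in np.unique(vs) if m[v].sum()>8]
                print(" edges med",np.median(xs,0)*1000)
        m=near&(H[...,2]<120)&(abs(L[...,1])<.03)&(L[...,2]>.045)&(L[...,2]<.128)&(L[...,0]>-.07)&(L[...,0]<.07)
        rg("postL",L[m&(L[...,0]<-.025)]);rg("postR",L[m&(L[...,0]>.025)])
        mt=m&(L[...,2]>.117)
        rg("topL",L[mt&(L[...,0]<-.025)]);rg("topR",L[mt&(L[...,0]>.025)])
        m=near&((H[...,0]<8)|(H[...,0]>172))&(H[...,1]>150)&(L[...,2]>.065)&(L[...,2]<.08)&(abs(L[...,0])<.03)
        rg("red",L[m])
        m=near&(L[...,2]>.031)&(L[...,2]<.039);rg("base",L[m]);
        if m.sum()>50: print(rect(L[m]))
        m=near&(L[...,2]>.12)&(L[...,2]<.129)&(L[...,0]>.055);rg("house",L[m])
E
```

```text
== wrist 4
rim 4745 med [ -5.3   1.9 283.2] x [-38.3  28.9] y [-3.4  7.9] z [281.4 284.6]
[-4.2, 1.4, 69.0, 15.4, 2.4]
plate 145 med [-38.5   1.9 206.1] x [-38.9 -30. ] y [-1.1  4.2] z [158.7 233.3]
 plate slope y/x [-0.2350044  -0.00724566]  y/z [0.00716579 0.00019135]
 edges med [-38.5880536 -31.2320092]
postL 1280 med [-45.    2.6 114.8] x [-54.8 -30.9] y [-13.9  19.3] z [ 85.6 124.9]
postR 443 med [ 61.5 -13.8  76.1] x [28.1 62.6] y [-29.8  29.8] z [ 48.3 118.4]
topL 408 med [-49.3   2.6 123.1] x [-52.2 -45. ] y [-13.6  19.5] z [117.2 125.4]
topR 18 med [ 44.3  18.  118.5] x [42.9 45. ] y [-13.5  19.7] z [117.  119.8]
red 31 med [-5.8  8.9 74.5] x [-9.  -3.9] y [-5.2 11.6] z [73.4 75.7]
base 11509 med [-8.8  5.7 34.4] x [-68.8  65.1] y [-54.3  61. ] z [32.3 36.1]
[1.9, 3.7, 145.0, 119.5, 0.5]
house 531 med [ 73.7  19.4 122.5] x [ 64.3 156. ] y [-51.1  57.8] z [120.1 125.3]
== scene 4
rim 87 med [ 27.    5.3 281.6] x [-32.1  41.9] y [-3.6 10.3] z [268.8 288.4]
[5.2, 3.8, 76.9, 14.6, 179.1]
plate 442 med [  4.1   2.8 197.7] x [-38.5  42.4] y [-0.7  6.2] z [157.3 233.7]
 plate slope
[... 2066 characters left out ...]
258.6, 122.2, 179.1]
house 1432 med [116.7 -12.7 124.7] x [ 65.3 181.2] y [-55.1  54.6] z [120.6 128.1]
== side 0
postL 295 med [-42.  -14.6  97.9] x [-53.7 -30.8] y [-19.   15.2] z [ 47.  125.2]
postR 410 med [ 43.1 -14.   94.3] x [28.4 61.8] y [-25.4  25.9] z [ 47.8 124.9]
topL 34 med [-49.1  -4.4 122.1] x [-51.6 -42.1] y [-18.2  15.5] z [117.2 126.5]
topR 45 med [ 46.5  -2.8 122. ] x [35.5 50.9] y [-16.8  16.3] z [117.1 126.1]
red 45 med [-0.8 -2.2 73.7] x [-8.2  7.3] y [-9.3 11.1] z [68.  78.2]
base 1600 med [  2.8 -27.2  34.7] x [-69.5 177.8] y [-59.9  57.4] z [31.4 38.3]
[58.5, -1.4, 256.5, 123.4, 179.9]
house 1438 med [117.5 -12.8 124.6] x [ 65.  181.4] y [-55.4  54.9] z [120.4 128. ]
```

Averaged over the cameras, the insert sits about +2 mm along the grater's x and about -0.7 mm in y. I correct that and come down to just above the posts for another look.

```bash
python3 -m creep '[[0,0.0007,0.005,0.002,0],[0,0.0007,0.012,0.002,0],[0,0.0007,0.02,0.002,0],[0,0.0007,0.024,0.002,0],[0,0.0007,0.024,0.002,0],[0,0.0007,0.024,0.002,0]]'
cat > meas.py <<'E'
import sys
from h import *
from plant import manip,eyes
k=sys.argv[1]
s=manip.get_state();plan(s,[.5083,-.2055,.1605],82.8);print(np.round(s["force"],1),np.round(s["moment"],2))
for n in("scene","side","wrist"):
    c=eyes.camera(n);cv2.imwrite(f"pics/{n}{k}.png",c["image"]);np.savez(f"{n}{k}.npz",**c)
im=np.hstack([cv2.resize(cv2.imread(f"pics/scene{k}.png")[165:265,200:300],(400,400),interpolation=2),cv2.resize(cv2.imread(f"pics/side{k}.png")[220:320,290:390],(400,400),interpolation=2)])
cv2.imwrite(f"pics/m{k}.png",im)
E
python3 meas.py 5
python3 - <<'E'
from h import *
th=np.radians(-7.2);ex=np.array([np.cos(th),np.sin(th)]);ey=np.array([-np.sin(th),np.cos(th)])
O=np.array([.5083,-.2055])
for n in("scene","side"):
    c=dict(np.load(n+"5.npz"));f=240/np.tan(np.radians(c["fov_y"])/2)
    K=np.array([[f,0,c["cx"]],[0,f,c["cy"]],[0,0,1.]])
    W=world(c);d=W[...,:2]-O;L=np.stack([d@ex,d@ey,W[...,2]],-1);H=hsv(c)
    R=cv2.Rodrigues(c["rvec"])[0];print(n,"cam at",(-R.T@np.ravel(c["tvec"])).round(2))
    m=(abs(L[...,0])<.055)&(L[...,2]>.138)&(L[...,2]<.215)&(abs(L[...,1])<.014)&(H[...,1]<80)
    p=L[m];(x,z),wh,a=cv2.minAreaRect((p[:,[0,2]]*1000).astype(np.float32));print("plate rect x,z",x,z,wh,a,"y med",np.median(p[:,1])*1000, "slopes",np.polyfit(p[:,0],p[:,1],1)[0],np.polyfit(p[:,2],p[:,1],1)[0])
    print(" x edges",np.percentile(p[:,0],[.5,99.5])*1000)
    m=(abs(L[...,1])<.03)&(L[...,2]>.06)&(L[...,2]<.12)&(H[...,2]<120)
    for sgn in(-1,1):
        q=L[m&(sgn*L[...,0]>.025)&(abs(L[...,0])<.058)];print(" post",sgn,np.percentile(q,[1,99],axis=0).round(4).tolist())
E
```

```text
t: 6.95
eef_pos: [0.5077, -0.2044, 0.2322]
ee_rot: [-1.266, -1.116, 1.116]
force: [-0.5, 0.5, -1.4]
finger_gap: 0.123
R [[0.126, -0.0, -0.992], [0.992, -0.0, 0.126], [-0.0, -1.0, 0.0]] p [ 0.5077 -0.2044  0.2322] shift xyz(tool) [-0.001   0.0717 -0.0008] turn about y -0.0002 yaw x 82.79 q7 1.837
[-0.5  0.5 -1.4] [-0.02  0.02 -0.03]
scene cam at [1.2  0.33 1.35]
plate rect x,z -1.8916969299316406 176.49855041503906 (76.5940933227539, 84.30902862548828) 89.75434112548828 y med 1.6172447756954762 slopes -0.008445290235868574 0.009175166743891768
 x edges [-42.46566401  39.47786017]
 post -1 [[-0.0549, -0.0151, 0.0605], [-0.0288, 0.0208, 0.1195]]
 post 1 [[0.0277, -0.0149, 0.0647], [0.0541, 0.0205, 0.1199]]
side cam at [ 0.33 -1.05  0.91]
plate rect x,z -0.6973953247070312 176.47708129882812 (80.1379623413086, 76.7739486694336) 0.10410851240158081 y med -2.6912056531613 slopes -0.00029716958637919565 0.003869291640923656
 x edges [-40.63881083  38.76175809]
 post -1 [[-0.0537, -0.0199, 0.0615], [-0.0308, 0.0155, 0.1184]]
 post 1 [[0.0283, -0.0192, 0.0605], [0.052, 0.0159, 0.1192]]
```

View pics/m5.png

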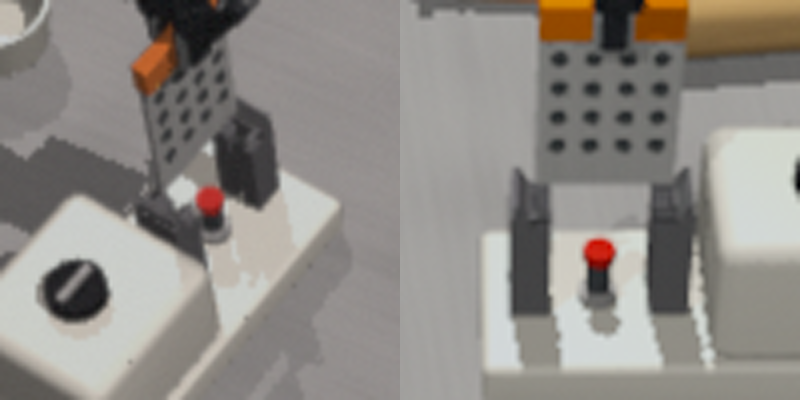

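The residuals are now small: about +0.5 mm in x and about +0.8 mm in y, which the flare can absorb. I lower the plate into the grooves while watching the force.

```bash
python3 -m creep '[[0,0.0008,0.0,-0.0005,0],[0,0.0008,0.005,-0.0005,0],[0,0.0008,0.01,-0.0005,0],[0,0.0008,0.013,-0.0005,0],[0,0.0008,0.013,-0.0005,0]]'
python3 -c "
from plant import manip
s=manip.get_state();print(s['eef_pos'],s['force'],s['moment'])"
```

```text
t: 7.6
eef_pos: [0.5078, -0.2034, 0.2185]
ee_rot: [-1.265, -1.115, 1.117]
force: [-0.4, -0.1, -1.3]
finger_gap: 0.123
[ 0.50775124 -0.20338685  0.21852031] [-0.4224231  -0.10652867 -1.26504733] [-0.01968357  0.00744226 -0.01725628]
```

Free so far, with the lower edge at about 0.116 m, below the post tops.

```bash
python3 -m creep '[[0,0,0.004,0,0],[0,0,0.008,0,0],[0,0,0.012,0,0],[0,0,0.016,0,0],[0,0,0.02,0,0],[0,0,0.02,0,0]]'
python3 meas.py 6
```

```text
t: 8.2
eef_pos: [0.5078, -0.2034, 0.1986]
ee_rot: [-1.265, -1.115, 1.117]
force: [-0.5, 0.2, -0.7]
finger_gap: 0.126
R [[0.125, -0.001, -0.992], [0.992, 0.0, 0.125], [0.0, -1.0, 0.002]] p [ 0.5078 -0.2034  0.1986] shift xyz(tool) [-0.0021  0.0381 -0.0008] turn about y -0.0 yaw x 82.8 q7 1.839
[-0.5  0.2 -0.7] [-0.02 -0.03 -0.02]
```

View pics/m6.png

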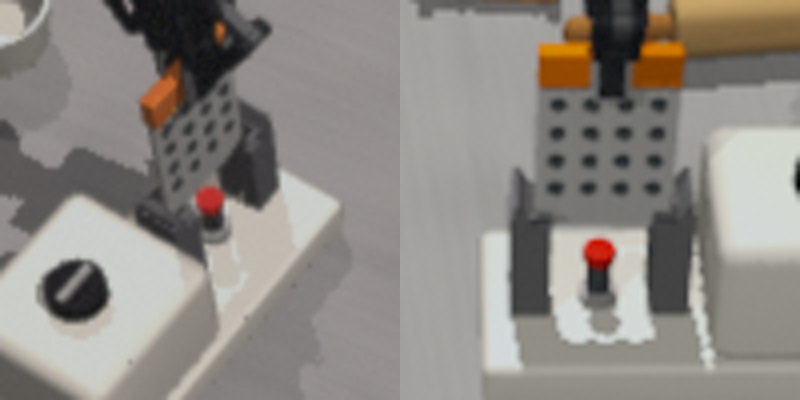

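The plate is between both posts with almost no side force. I continue to the ejector; contact is expected at a TCP height of about 0.1775 and the stop at about 0.1625.

```bash
python3 -m creep '[[0,0,0.004,0,0],[0,0,0.008,0,0],[0,0,0.012,0,0],[0,0,0.016,0,0],[0,0,0.019,0,0],[0,0,0.022,0,0],[0,0,0.024,0,0],[0,0,0.024,0,0],[0,0,0.024,0,0]]'
```

```text
t: 9.25
eef_pos: [0.5083, -0.2036, 0.1758]
ee_rot: [-1.266, -1.116, 1.116]
force: [-1.4, 0.0, 3.3]
finger_gap: 0.124
```

The ejector is touched, at about 4.8 N net. I press on gradually.

```bash
python3 -m creep '[[0,0,0.002,0,0],[0,0,0.004,0,0],[0,0,0.006,0,0],[0,0,0.008,0,0],[0,0,0.01,0,0],[0,0,0.01,0,0],[0,0,0.01,0,0]]'
python3 -m creep '[[0,0,0.001,0,0],[0,0,0.002,0,0],[0,0,0.003,0,0],[0,0,0.003,0,0],[0,0,0.003,0,0]]'
```

```text
t: 9.95
eef_pos: [0.5085, -0.2036, 0.1658]
ee_rot: [-1.267, -1.116, 1.116]
force: [-1.9, 0.1, 7.2]
finger_gap: 0.12
t: 10.45
eef_pos: [0.5085, -0.2036, 0.1631]
ee_rot: [-1.267, -1.117, 1.116]
force: [-1.9, 1.3, 8.9]
finger_gap: 0.124
```

```bash
python3 -m creep '[[0,0,0.001,0,0],[0,0,0.001,0,0],[0,0,0.001,0,0]]'
python3 -m creep '[[0,0,0.001,0,0],[0,0,0.001,0,0],[0,0,0.001,0,0]]'
```

```text
t: 10.75
eef_pos: [0.5086, -0.2037, 0.1625]
ee_rot: [-1.267, -1.117, 1.116]
force: [-2.6, 0.4, 10.5]
finger_gap: 0.126
t: 11.05
eef_pos: [0.5087, -0.2038, 0.1625]
ee_rot: [-1.268, -1.117, 1.115]
force: [-3.0, 1.7, 15.2]
finger_gap: 0.125
```

That is the hard stop: z stays at 0.1625 while the force rises at about 4–5 N per mm. I add a little more for margin.

```bash
python3 -m creep '[[0,0,0.0005,0,0],[0,0,0.0015,0,0],[0,0,0.0015,0,0],[0,0,0.0015,0,0],[0,0,0.0015,0,0]]'
python3 meas.py 7
python3 - <<'E'
from h import *
th=np.radians(-7.2);ex=np.array([np.cos(th),np.sin(th)]);ey=np.array([-np.sin(th),np.cos(th)])
O=np.array([.5083,-.2055])
for n in("wrist","side","scene"):
    c=dict(np.load(n+"7.npz"));W=wworld(c) if n=="wrist" else world(c);H=hsv(c);d=W[...,:2]-O;L=np.stack([d@ex,d@ey,W[...,2]],-1)
    m=(H[...,0]<16)&(H[...,1]>180)&(abs(L[...,0])<.06)&(abs(L[...,1])<.03)&(L[...,2]>.14)&(L[...,2]<.21)
    p=L[m];print(n,len(p),"rim z",np.percentile(p[:,2],[2,50,98]).round(4),rect(p))
E
```

```text
t: 11.55
eef_pos: [0.509, -0.2039, 0.1624]
ee_rot: [-1.269, -1.118, 1.115]
force: [-4.7, 1.8, 22.7]
finger_gap: 0.121
R [[0.126, 0.003, -0.992], [0.992, -0.001, 0.126], [-0.0, -1.0, -0.003]] p [ 0.509  -0.2039  0.1624] shift xyz(tool) [-0.0017  0.0019  0.0005] turn about y -0.0003 yaw x 82.78 q7 1.844
[-4.7  1.8 22.7] [ 0.7   1.56 -0.04]
wrist 4686 rim z [0.1765 0.1891 0.1907] [-4.9, 10.1, 69.1, 31.1, 178.4]
side 164 rim z [0.1701 0.1798 0.1904] [1.4, -4.3, 76.3, 11.8, 4.0]
scene 72 rim z [0.1755 0.1885 0.1934] [4.4, 1.8, 73.3, 13.8, 1.2]
```

View pics/m7.png

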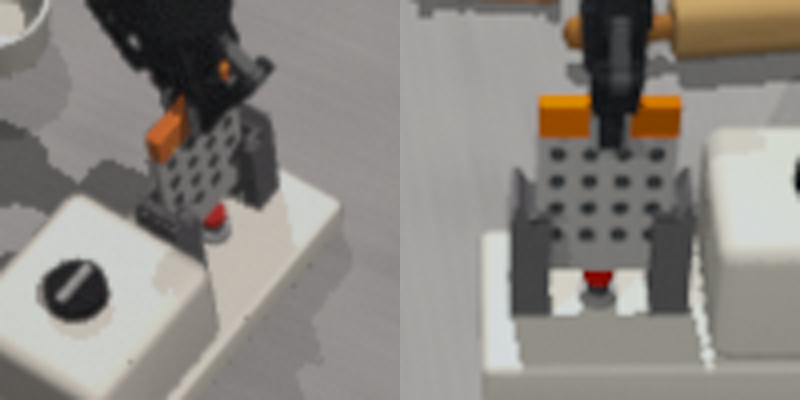

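View pics/scene7.png

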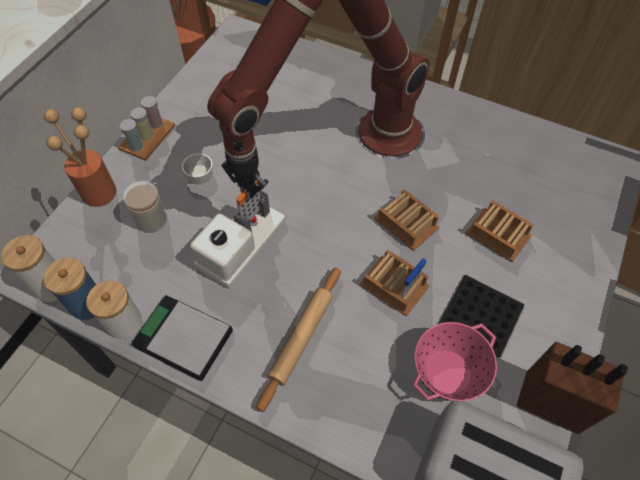

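The rim top is at 0.190 m, which is the seat height of 0.060 plus 0.130, so the insert is home on the stop with about 24 N net. The blue insert and the bystanders look unmoved. Handing in.

```bash
python3 -c "
from plant import manip,close_job
print(close_job())
s=manip.get_state();print(s['t'],s['eef_pos'],s['force'])"
```

```text
the job is handed in; nothing more can be done
None
the job is handed in; nothing more can be done
```

The orange-rimmed insert is out of the rack, in the grater's grooves, and was still gripped and pressed down on the ejector's hard stop when I handed in at about 11.6 s. The hand-in gives no verdict.

**Last checks:**
- **On the stop:** the TCP held at z = 0.1625 m while the force rose, and the rim top measured about 0.190 m, as expected when fully home.
- **Pressing force:** about 24 N net, within the 8 to 45 N allowed. The last reading included about 5 N of side load, probably from the guides.
- **Grip and alignment:** the grip was set to 90 N. The jaw direction was within about 0.1° of the grater's measured direction.
- **Other things:** in the last scene picture the blue insert is in its slot and the bystanders look unmoved. I judged this by eye, not by measurement.

**What disagreed:** the cameras differed by 1 to 3 mm on where the insert stood relative to the grater, mostly in y, so I used averages. The insert then went down the grooves without any noticeable jamming force.

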